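Unlock the insert case and take out the wrong insert

TASK

The case of heat-block inserts should hold round inserts only, as the card with circles shows, but one square insert has been packed among them. Pull the case's locking toggle bat outward and, keeping it pulled, flip it over to its other side so that it drops back in there, then swing the clear lid up and back until it stands open at least upright. Take the square insert out and set it down gently, standing upright, in the empty steel tray; leave the round inserts standing in their places and do not disturb the other things on the bench.

Things in the scene. Friction and masses are not known exactly. Their poses are not given: they have to be found in the camera images.
- case: White fixed case, shell 120 (x) by 200 (y) by 60 mm high, walls 6, inner floor 8 mm above the bench. Origin: centre of the shell's underside; z up; -x side faces the robot, with a 30 mm high toggle plinth out to x = -130 mm. Four nests along y (-69, -23, 23, 69 mm, x = 0), pockets about 34 mm square between ribs 8 mm high, one insert in each; their order varies.
- toggle (a joint): Swing of the toggle about the case's y through toggle_pivot, rad. 0 to 0.05: locked, bat leaning 30 degrees to the lid (case +x, at 0), a claw at its foot over the lid's tongue. 1.047: unlocked, leaning 30 degrees to the robot (case -x). With the bat home a steel gate stops its cross pin at about 0.07 rad; above about 0.97 the pin can drop in on the unlocked side.
- bat (a joint): How far the bat is pulled out of the toggle along its own length, m: 0 = home, 0.014 = stop. About 0.009 or more clears the gate. A spring draws it home: about 3 N at 0, 9 N at the stop.
- bat_head (a point): Centre of the bat's head: black barrel, 16 mm diameter, 30 mm long, lying along the case's y, on a 10 mm steel stem; 75 mm from toggle_pivot with the bat home (110 mm above the bench, leaning fully either way). Gripped on its round sides it can turn in the grip as the bat swings.
- toggle_pivot (a point): Point on the toggle's swing axis, under the bat: case x = -96 mm, y = 0, 45 mm above the bench. Its axes are the case's. Fixed side cheeks around it reach to 69 mm above the bench, the steel gate to about 73 mm and the locked claw to 74 mm.
- lid (a joint): Lid opening, rad: 0 = shut, 1.57 = upright, 1.9 = stop (leaning back). The lid stays where it is left; it takes about 3 N at the stubs. Locked by the claw until the toggle is flipped.
- lid_hinge (a point): Point on the lid's hinge axis (along the case's y): case x = 60 mm, y = 0, 60 mm above the bench. The clear lid is 6 mm thick, 120 mm from hinge to front edge, 200 mm wide, with a 26 mm wide steel tongue that sticks out 18 mm in the middle of its front edge.
- lid_stub_left (a point): Lift stub on the lid's left (+y) side: steel rod, 12 mm diameter, along the case's y, sticking out 40 mm beyond lid and case; this point is on its axis, 24 mm out from the side. Lid shut: 105 mm from the hinge axis towards the robot, 12 mm above it (72 mm above the bench). It can turn in a grip as the lid swings.
- lid_stub_right (a point): The same stub on the right (-y) side.
- square_insert: Square aluminium insert, 28 by 28 by 46 mm tall, 90 g (70 to 140 %), the wrong one; in any of the four nests, about square with the case. Origin: centre of its underside, z up.
- round_a: Round aluminium heat-block insert, 28 mm diameter, 46 mm tall, about 75 g (70 to 140 %), one of three alike; belongs in the case. Origin: centre of its underside, z up.
- round_b: Round aluminium heat-block insert, 28 mm diameter, 46 mm tall, about 75 g (70 to 140 %), one of three alike; belongs in the case. Origin: centre of its underside, z up.
- round_c: Round aluminium heat-block insert, 28 mm diameter, 46 mm tall, about 75 g (70 to 140 %), one of three alike; belongs in the case. Origin: centre of its underside, z up.
- tray: Empty open steel tray fixed to the bench, 150 by 150 by 35 mm high, walls and floor 4 mm; left or right of the case. Origin: centre of its underside, z up.
- tube_rack: Bystander: white tube rack, 100 by 140 by 45 mm, on the side of the case away from the tray. Origin: underside.
- beaker: Bystander: glass beaker, 70 mm diameter, 80 mm tall. Origin: underside.
- reagent_jar: Bystander: amber jar, 56 mm diameter, 70 mm tall. Origin: underside.
- dish_stack: Bystander: stack of three flat dishes, 90 mm diameter, 44 mm tall. Origin: underside.
- timer: Bystander: bench timer, 60 by 60 by 22 mm. Origin: underside.
Things that resemble listed ones, but are neither listed nor needed, are in the scene too. Of the things that look like the tray, take the one that is nearest to the robot's base at the start.

How it is judged:
On the way, in this order (a step that is already met when the one before it is completed fails the run):
1. the bat is pulled out (over 6 mm) while the toggle is still on its locked side (value of joint bat above 0.006 m and value of joint toggle below 0.3 rad), for 0.02 s.
2. the toggle is flipped to its unlocked side (over 0.93 rad) and the bat has dropped back in (under 4 mm) (value of joint toggle above 0.93 rad and value of joint bat below 0.004 m), for 0.1 s.
3. the lid stands open (over 1.4 rad) (value of joint lid above 1.4 rad), for 0.1 s.
At the end, for the whole second after the job is handed in: The toggle is on its unlocked side (over 0.93 rad) with its bat home (under 4 mm out), the lid stands open over 1.4 rad, the square insert stands upright (within 0.15 rad), at rest on the tray's floor, and the three round inserts stand upright within 10 mm of where they were (all of step 2 and value of joint lid above 1.4 rad and x of square_insert in the frame of tray between -0.072 and 0.072 m and y of square_insert in the frame of tray between -0.072 and 0.072 m and z of square_insert in the frame of tray below 0.012 m and angle between each of square_insert, round_a, round_b, round_c's own z axis and vertical below 0.15 rad and linear speed of square_insert below 0.02 m/s and distance of each of round_a, round_b, round_c from where it was at the start of the episode below 0.01 m); the robot touches nothing.
It fails at once if the square insert is dropped (falls faster than 0.6 m/s out of the fingers) (linear speed of square_insert above 0.6 m/s and contact force between the fingers and square_insert below 0.05 N).
It fails at once if a bystander is moved by more than 30 mm (distance of any of tube_rack, beaker, reagent_jar, dish_stack, timer from where it was at the start of the episode above 0.03 m).
It also fails if it takes over 64 s, if anything falls off the work surface, if the arm or the gripper's body presses on something with over 40 N, if the wrist force passes 120 N, or if a joint passes its speed limit or range.

ROBOT

A 7-joint arm with a two-finger parallel gripper is mounted at the origin on the work surface. World frame = base frame: x ahead of the robot, y to its left, z up, the work surface at z = 0. Lengths are in m, angles in rad, forces in N, time in s.
With the tool pointing down it reaches from about 0.35 to 0.9 m from the base axis. Payload 8.1 kg.
Tool frame: the origin (TCP) lies where the fingers leave the gripper's body, on its centre line; the fingertips stand 66 mm ahead of it and the grasp point (between the pads) lies 47 mm ahead of it (arm.tip_reach is the distance from the TCP to the fingertips, in m); z points along the fingers, y is the direction in which the jaws open and shut (so a half turn about z gives the same grasp; the last joint's range is limited). The gripper opens to 92 mm and grips with 3 to 60 N. Pads are 19 mm wide; open, the fingers measure 130 mm over their backs; the gripper's body (75 mm by 190 mm) begins 47 mm behind the grasp point.
Start: joints at [1.188, 0.434, 0.025, 1.573, -0.012, 1.134, -0.075], TCP at [0.173, -0.601, 0.292] pointing down, gripper open.
Joint ranges: [-2.62, 2.62], [-0.44, 2.09], [-1.27, 1.32], [0.08, 2.57], [-1.32, 4.46], [0.12, 2], [-2.74, 2.74]. Speed limits (rad/s): [2.22, 2.22, 3.01, 3.01, 3.14, 3.14, 3.14].

INTERFACE

Orientations are given as a rotation vector (axis times angle).
In Python, from cell import arm gives the robot as it stands.
- The arm moves only by the tool carry_out, never from a script. Its argument "plan" is a list of rows, each a list of 5 numbers: the shift along the world's x, y, z in cm, then the turn about the world's z in rad, then the finger opening in cm, from 0 to 9.18. In form: [[tx, ty, tz, spin, fingers], ...]. A call has 1 to 20 rows; each row is the pose to reach, as a shift and turn from the pose measured when the call began; what a row does not reach only later rows make up. A row lasts 1/10 s, in which the tool goes at most 50 mm and 8.59 degrees, less where a joint would pass 70% of its speed; a pose out of reach is approached as far as the arm can. A call with a gripper value outside its range is refused whole. The fingers move at their own pace and stop on an object; "squeeze" is the grip in N (left out, the last holds). Time passes only in rows, so rows that repeat a pose let the fingers close. It gives the time, the measured TCP pose, the force and the opening at its end, in the units of the state.
- arm.observe(): the state, without advancing time (a new reading comes with each control period).
- arm.get_image(name): name is "scene" or "top" or "wrist"; returns (picture, depth): 420x560x3 uint8, red, green, blue; 420x560 float32, m along the optical axis (not along the pixel's ray), 0 where there is no reading.
- arm.get_calibration(name): a dict with "intrinsics" (3x3 intrinsics, pixels), "rvec" (rotation vector, rad) and "tvec" (3), from world to camera coordinates, as OpenCV has them; the wrist camera has in their place "tool_from_camera" (4x4, takes a point from camera to tool coordinates, whose origin is the TCP and whose axes are the flange's). Camera axes: x right, y down, z forward; pixel columns grow to the right and rows downward; lengths in m; the calibration is good to about 2 mm. A picture is of the moment at which its call begins: read the wrist's pose just before it. get_calibration takes no time and is no camera call.
- arm.sign_off(): hands the job in, once; it reports no verdict.
The state is a dict: "clock": time; "joints": joint angles; "dq": joint speeds; "joint_efforts": joint torques, N m; "position": TCP position; "ee_rot": TCP orientation; "force": force on the tool from outside, world axes, zero at the start; "ft_torque": the same for the moment, N m; "width": opening from 0.0 (shut) to 1.0 (fully open).
Only numpy, scipy, OpenCV 4.12 (cv2) and the standard library are available. Lean on these libraries where they do the work, as an engineer would, in place of code of your own. Each camera call takes 0.05 s, during which the arm holds its last target. There are 200 camera calls.

## Working session

There is one attempt and no reset: what is moved stays moved. The work goes in short steps, Python scripts to look and compute and a tool call to move; the robot and the scene stay as the last step left them, time stands still between calls to the robot, and variables do not carry over. Pictures are saved under pics/ and viewed, about 8 in all and at most 12, crops included, and the job is handed in when it is done.

Besides the shell and the picture viewer there is one more tool, called by a JSON object that holds its "name" and its "arguments", one argument or row to a line. carry_out: Moves the arm, as the interface text tells. Its arguments: {"type":"object","properties":{"plan":{"type":"array"},"squeeze":{"type":"number"}},"required":["plan"]}

```bash
ls; mkdir -p pics
cat > h.py <<'E'
import numpy as np, cv2
from cell import arm
def grab(n,f=None):
    s=arm.observe(); im,d=arm.get_image(n); c=arm.get_calibration(n); K=np.array(c["intrinsics"])
    if n=="wrist":
        T=np.eye(4);T[:3,:3]=cv2.Rodrigues(np.array(s["ee_rot"],float))[0];T[:3,3]=s["position"]
        W=T@np.array(c["tool_from_camera"])
    else:
        M=np.eye(4);M[:3,:3]=cv2.Rodrigues(np.array(c["rvec"],float))[0];M[:3,3]=np.ravel(c["tvec"]);W=np.linalg.inv(M)
    if f: cv2.imwrite(f,im[:,:,::-1])
    np.savez("/tmp/%s.npz"%n,im=im,d=d,K=K,W=W)
    return im,d,K,W
def load(n):
    z=np.load("/tmp/%s.npz"%n); return z["im"],z["d"],z["K"],z["W"]
def plane(u,v,K,W,z):
    r=W[:3,:3]@np.linalg.inv(K)@np.array([u,v,1.]); o=W[:3,3]; return o+r*(z-o[2])/r[2]
def cloud(d,K,W):
    v,u=np.indices(d.shape); p=np.stack([(u-K[0,2])/K[0,0]*d,(v-K[1,2])/K[1,1]*d,d],-1)
    P=p@W[:3,:3].T+W[:3,3]; P[d<=0]=np.nan; return P
E
python3 - <<'E'
from h import *
for n in("top","scene"):
    im,d,K,W=grab(n,"pics/%s0.png"%n); print(n,W[:3,3].round(3),W[:3,2].round(2))
s=arm.observe(); print(s)
E
```

```text
pics
top [0.394 0.037 1.336] [ 0.06 -0.01 -1.  ]
scene [1.069 0.981 0.939] [-0.41 -0.67 -0.62]
{'clock': 0.1, 'joints': array([ 1.18843977,  0.43512415,  0.0249698 ,  1.57398658, -0.01160158,
        1.13399313, -0.07510889]), 'dq': array([ 0.00019863, -0.00086237,  0.00031416, -0.00189329,  0.00071116,
       -0.00050606, -0.00019516]), 'joint_efforts': array([ 2.96110942e-03, -6.69123888e+01,  9.87967327e-01, -3.15144753e+01,
       -6.05280348e-02,  3.74059018e-02,  4.13199314e-05]), 'position': array([ 0.17243787, -0.60037017,  0.29154901]), 'ee_rot': array([-3.10960746e+00, -4.37706321e-01,  4.86520173e-04]), 'force': array([-0.05653508, -0.13340675, -0.01900779]), 'ft_torque': array([-0.03615385, -0.0308337 , -0.02371198]), 'width': 1.000762009178471}
```

View pics/top0.png

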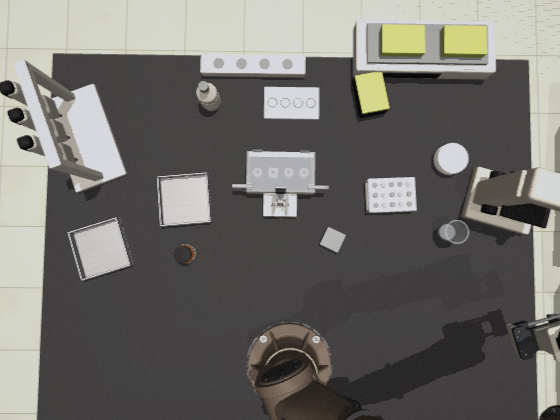

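View pics/scene0.png

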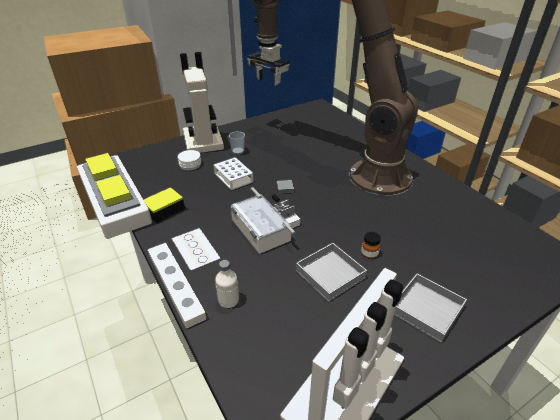

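The top view shows the case at about (281,175), its toggle at (281,200) and the stubs at (240,186) and (322,187). There are two tray-like things, at (184,200) and (100,248). The first is nearer the base at (289,360). The square insert looks to be the one at (273,172). I'll measure these and confirm with a crop.

Run:
```python
from h import *
im,d,K,W=load("top"); P=cloud(d,K,W)
cv2.imwrite("pics/crop1.png",cv2.resize(im[140:290,60:350],None,fx=2.7,fy=2.7,interpolation=cv2.INTER_CUBIC)[:,:,::-1])
g=im.min(2)
for nm,(u,v,r),z in(("tray1",(184,200,36),.035),("tray2",(100,248,42),.035)):
    m=np.zeros(g.shape,np.uint8); m[v-r:v+r,u-r:u+r]=(g[v-r:v+r,u-r:u+r]>90)
    n,l,st,c=cv2.connectedComponentsWithStats(m); k=1+st[1:,4].argmax()
    rr=cv2.minAreaRect(np.argwhere(l==k)[:,::-1].astype(np.float32)); b=cv2.boxPoints(rr)
    p=np.array([plane(*q,K,W,z) for q in b]); print(nm,rr,p.mean(0).round(3),np.linalg.norm(p.mean(0)[:2]),np.linalg.norm(np.diff(p,axis=0),axis=1).round(3))
# case & stubs from depth
print("stub cloud")
for u0,u1 in((230,246),(316,332)):
    q=P[180:194,u0:u1].reshape(-1,3); q=q[(q[:,2]>.05)&(q[:,2]<.1)]; print(len(q),q.mean(0).round(4),q.min(0).round(3),q.max(0).round(3))
q=P[145:222,245:320].reshape(-1,3); 
for a,b in((.08,.13),(.05,.075),(.02,.04)):
    s=q[(q[:,2]>a)&(q[:,2]<b)]; print(a,len(s),s.mean(0).round(4),np.percentile(s,[1,99],axis=0).round(3).tolist())
s=q[(q[:,2]>.05)&(q[:,2]<.075)]; print(cv2.minAreaRect((s[:,:2]*1000).astype(np.float32)))
```

```text
tray1 ((183.77587890625, 198.8103790283203), (50.408607482910156, 53.398250579833984), 85.2363510131836) [0.494 0.317 0.035] 0.5867576210061546 [0.159 0.151 0.158]
tray2 ((98.19458770751953, 248.63241577148438), (51.02389907836914, 52.788414001464844), 72.89727020263672) [0.343 0.566 0.035] 0.6620428437515472 [0.155 0.152 0.154]
stub cloud
56 [0.5307 0.151  0.0761] [0.526 0.132 0.071] [0.536 0.17  0.082]
48 [ 0.5305 -0.0902  0.0755] [ 0.526 -0.107  0.07 ] [ 0.536 -0.074  0.08 ]
0.08 85 [0.5112 0.0307 0.1084] [[0.494, -0.063, 0.08], [0.531, 0.118, 0.122]]
0.05 2854 [0.572  0.0317 0.0658] [[0.473, -0.066, 0.058], [0.636, 0.13, 0.074]]
0.02 612 [0.479  0.0315 0.0294] [[0.445, -0.048, 0.023], [0.516, 0.108, 0.037]]
((546.5360107421875, 26.004974365234375), (212.4441375732422, 189.06338500976562), 89.64793395996094)
```

View pics/crop1.png

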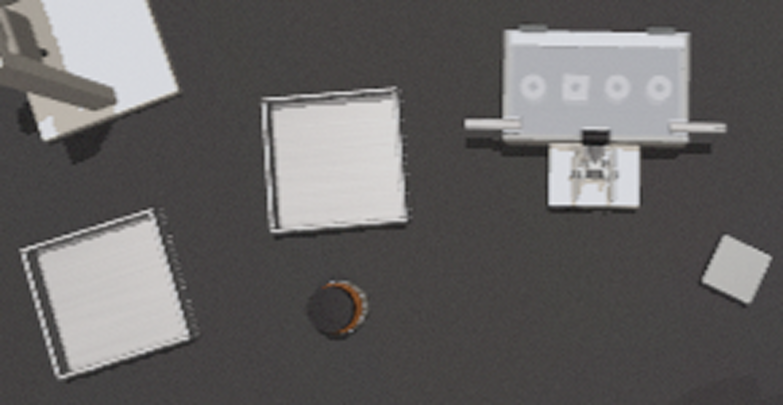

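The crop confirms two points:
- **Insert:** the square one is second from the left, in case nest y = +23.
- **Tray:** candidates are tray1 at (184,200), 0.587 m from the base, and tray2 at (100,248), 0.662 m. I take tray1 because it is nearest.

Next I'll move above the bat with the jaws along y.

{"name": "carry_out", "arguments": {
  "plan": [
    [16, 30, 0, -0.14, 5],
    [16, 30, 0, -0.28, 5],
    [16, 30, 0, -0.28, 5],
    [16, 30, 0, -0.28, 5],
    [16, 30, 0, -0.28, 5],
    [16, 30, 0, -0.28, 5],
    [32, 63, 0, -0.28, 5],
    [32, 63, 0, -0.28, 5],
    [32, 63, 0, -0.28, 5],
    [32, 63, 0, -0.28, 5],
    [32, 63, 0, -0.28, 5],
    [32, 63, 0, -0.28, 5],
    [32, 63, 0, -0.28, 5],
    [32, 63, 0, -0.28, 5],
    [32, 63, 0, -0.28, 5],
    [32, 63, 0, -0.28, 5],
    [32, 63, 0, -0.28, 5],
    [32, 63, 0, -0.28, 5]
  ]
}}

```text
clock: 1.9
position: [0.4919, 0.0278, 0.2914]
ee_rot: [-3.141, 0.004, 0.001]
force: [-1.2, 0.2, 0.1]
width: 0.546
```

Run:
```python
from h import *
s=arm.observe(); print(s["position"],s["ee_rot"],s["width"])
im,d,K,W=grab("wrist","pics/w1.png"); print(W.round(3)); print(np.array(arm.get_calibration("wrist")["tool_from_camera"]).round(3))
```

```text
[0.49191026 0.02782462 0.29135785] [-3.14107981e+00  4.36879005e-03  1.27282556e-03] 0.5460973466337206
[[-0.003 -0.955 -0.296  0.573]
 [-1.     0.003  0.001  0.028]
 [-0.     0.296 -0.955  0.383]
 [ 0.     0.     0.     1.   ]]
[[-0.001 -0.955 -0.295  0.081]
 [ 1.    -0.001  0.    -0.   ]
 [-0.    -0.295  0.955 -0.092]
 [ 0.     0.     0.     1.   ]]
```

View pics/w1.png

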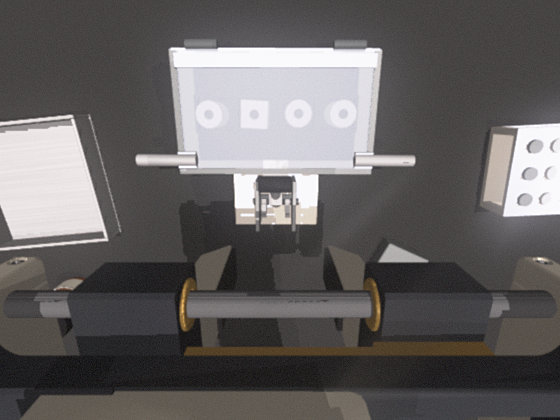

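The wrist view shows the bat's black barrel at (276,184), the stubs at (137–197,160) and (356–414,160), the square insert at (255,114), and the fingers at about (218,265) and (345,265). I'll measure the head, the case yaw and the finger thickness.

Run:
```python
from h import *
im,d,K,W=load("wrist"); P=cloud(d,K,W)
def box(v0,v1,u0,u1,z0,z1):
    q=P[v0:v1,u0:u1].reshape(-1,3); q=q[(q[:,2]>z0)&(q[:,2]<z1)]; return q
for nm,b in(("head",(170,200,250,302,.1,.13)),("stubL",(150,172,130,192,.065,.09)),("stubR",(150,172,362,420,.065,.09)),("tongue",(160,168,262,290,.05,.09)),("plinth",(178,225,230,320,.025,.035))):
    q=box(*b); print(nm,len(q),np.median(q,0).round(4),np.percentile(q,[2,98],axis=0).round(4).tolist())
for z in(.06,.066,.072): print(plane(255,114,K,W,.054).round(4),[plane(u,114,K,W,.054)[1].round(4) for u in(209,255,298,343)]);break
# head by mask
hsv=im[165:200,240:310].max(2); m=(hsv<45).astype(np.uint8); n,l,st,c=cv2.connectedComponentsWithStats(m); print(st,c.round(1))
# finger points near z<0.29 in tool area
q=box(230,330,150,410,.2,.288)
for z in np.arange(.22,.29,.01):
    s=q[abs(q[:,2]-z)<.004]; y=s[:,1]-.0278
    if len(s): print(z.round(3),len(s),"L",np.percentile(y[y>0],[1,50,99]).round(4) if (y>0).any() else None,"R",np.percentile(y[y<0],[1,50,99]).round(4) if (y<0).any() else None,"x",np.percentile(s[:,0]-.4919,[1,99]).round(3))
```

```text
head 567 [0.5156 0.0319 0.1171] [[0.5074, 0.0176, 0.1121], [0.5217, 0.0469, 0.1191]]
stubL 766 [0.5316 0.1395 0.0755] [[0.5195, 0.1173, 0.0655], [0.5391, 0.1706, 0.0777]]
stubR 707 [ 0.5306 -0.0777  0.0758] [[0.5199, -0.106, 0.0657], [0.538, -0.0558, 0.0781]]
tongue 223 [0.5262 0.0314 0.065 ] [[0.522, 0.0179, 0.0637], [0.5296, 0.046, 0.0664]]
plinth 2317 [0.4702 0.0311 0.0289] [[0.4474, -0.0159, 0.0273], [0.5024, 0.0811, 0.0305]]
[0.5751 0.0528 0.054 ] [np.float64(0.1001), np.float64(0.0528), np.float64(0.0086), np.float64(-0.0377)]
[[   0    0   70   35 2450]] [[34.5 17. ]]
0.22 1 L None R [-0.0253 -0.0253 -0.0253] x [0.009 0.009]
0.23 359 L [0.0249 0.0265 0.0369] R [-0.0358 -0.0265 -0.0247] x [-0.008  0.012]
0.24 601 L [0.0249 0.03   0.0414] R [-0.0411 -0.0297 -0.0248] x [-0.006  0.013]
0.25 669 L [0.0249 0.0308 0.041 ] R [-0.0408 -0.0305 -0.0248] x [-0.001  0.013]
0.26 608 L [0.0249 0.0301 0.0381] R [-0.0382 -0.0304 -0.0249] x [0.004 0.012]
0.27 498 L [0.0249 0.0274 0.0354] R [-0.0352 -0.0273 -0.0248] x [-0.008  0.013]
0.28 125 L [0.0271 0.0274 0.0277] R [-0.0276 -0.0273 -0.027 ] x [-0.003  0.007]
```

Fingers taper from about 10 mm at the tip to 16 mm, so they fit between the inserts with the jaws along y. The case origin is about (0.576, 0.032) with yaw near 0. Now I'll grip the bat head by its ends.

{"name": "carry_out", "arguments": {
  "plan": [
    [2.5, 0.4, -5, 0, 5],
    [2.5, 0.4, -10, 0, 5],
    [2.5, 0.4, -12.6, 0, 5],
    [2.5, 0.4, -13.6, 0, 5],
    [2.5, 0.4, -13.6, 0, 5],
    [2.5, 0.4, -13.6, 0, 5],
    [2.5, 0.4, -13.6, 0, 2],
    [2.5, 0.4, -13.6, 0, 2],
    [2.5, 0.4, -13.6, 0, 2],
    [2.5, 0.4, -13.6, 0, 2],
    [2.5, 0.4, -13.6, 0, 2],
    [2.5, 0.4, -13.6, 0, 2],
    [2.5, 0.4, -13.6, 0, 2]
  ],
  "squeeze": 30
}}

```text
clock: 3.25
position: [0.5179, 0.0321, 0.1561]
ee_rot: [-3.141, 0.004, -0.002]
force: [2.0, 0.1, 4.7]
width: 0.322
```

{"name": "carry_out", "arguments": {
  "plan": [
    [0.2, 0, 0.35, 0, 2],
    [0.4, 0, 0.7, 0, 2],
    [0.6, 0, 1.05, 0, 2],
    [0.6, 0, 1.05, 0, 2],
    [0.6, 0, 1.05, 0, 2],
    [0.6, 0, 1.05, 0, 2]
  ]
}}

```text
clock: 3.85
position: [0.5231, 0.032, 0.1661]
ee_rot: [-3.141, 0.004, 0.0]
force: [-3.9, 0.5, -6.9]
width: 0.321
```

{"name": "carry_out", "arguments": {
  "plan": [
    [-0.65, 0, 0.45, 0, 2],
    [-1.32, 0, 0.77, 0, 2],
    [-2.05, 0, 1.0, 0, 2],
    [-2.79, 0, 1.16, 0, 2],
    [-3.55, 0, 1.26, 0, 2],
    [-4.3, 0, 1.29, 0, 2],
    [-5.05, 0, 1.26, 0, 2],
    [-5.81, 0, 1.16, 0, 2],
    [-6.55, 0, 1.0, 0, 2],
    [-7.28, 0, 0.77, 0, 2],
    [-7.95, 0, 0.45, 0, 2],
    [-8.65, 0, 0.12, 0, 2],
    [-8.7, 0, 0.08, 0, 2],
    [-8.7, 0, 0.08, 0, 2],
    [-8.7, 0, 0.08, 0, 2]
  ]
}}

```text
clock: 5.35
position: [0.4366, 0.0323, 0.1673]
ee_rot: [-3.14, 0.004, -0.002]
force: [4.1, 2.0, -4.6]
width: 0.321
```

{"name": "carry_out", "arguments": {
  "plan": [
    [0.2, 0, -0.35, 0, 2],
    [0.4, 0, -0.7, 0, 2],
    [0.6, 0, -1.05, 0, 2],
    [0.6, 0, -1.1, 0, 2],
    [0.6, 0, -1.1, 0, 2],
    [0.6, 0, -1.1, 0, 2],
    [0.6, 0, -1.1, 0, 2]
  ]
}}

```text
clock: 6.05
position: [0.4408, 0.0325, 0.1569]
ee_rot: [-3.142, 0.003, 0.003]
force: [-10.7, 1.7, 25.2]
width: 0.326
```

{"name": "carry_out", "arguments": {
  "plan": [
    [0, 0, 0.1, 0, 5.5],
    [0, 0, 0.1, 0, 5.5],
    [0, 0, 0.1, 0, 5.5],
    [0, 0, 0.1, 0, 5.5],
    [0, 0, 5, 0, 5.5],
    [0, 0, 9, 0.1, 5.5],
    [5, 6, 10, 0.3, 5.5],
    [9, 12.4, 10, 0.5, 5.5],
    [9, 12.4, 10, 0.7, 5.5],
    [9, 12.4, 10, 0.85, 5.5],
    [9, 12.4, 10, 1.0, 5.5],
    [9, 12.4, 10, 1.15, 5.5],
    [9, 12.4, 10, 1.3, 5.5],
    [9, 12.4, 10, 1.45, 5.5],
    [9, 12.4, 10, 1.57, 5.5],
    [9, 12.4, 10, 1.57, 5.5],
    [9, 12.4, 10, 1.57, 5.5]
  ]
}}

```text
clock: 7.75
position: [0.5307, 0.1561, 0.2564]
ee_rot: [2.223, 2.219, -0.004]
force: [0.4, 0.6, 0.9]
width: 0.601
```

Run:
```python
from h import *
s=arm.observe(); print(s["position"],s["ee_rot"],s["force"])
im,d,K,W=grab("top"); P=cloud(d,K,W)
a=im[140:230,220:345]
im2,d2,K2,W2=grab("scene")
b=im2[160:280,210:330]
cv2.imwrite("pics/c2.png",np.hstack([cv2.resize(a,(500,360)),cv2.resize(b,(300,300))[:].copy() if 0 else cv2.resize(b,(300,360))])[:,:,::-1])
q=P[185:225,260:300].reshape(-1,3); q=q[(q[:,2]>.085)&(q[:,2]<.14)]; print(len(q),q.mean(0) if len(q) else 0, q.max(0))
```

```text
[0.53069687 0.15609736 0.25637365] [ 2.22262755  2.21939181 -0.00364872] [0.36819087 0.56400321 0.88645019]Traceback (most recent call last):
  File "<stdin>", line 8, in <module>
    return umr_maximum(a, axis, None, out, keepdims, initial, where)
ValueError: zero-size array to reduction operation maximum which has no identity
```

View pics/c2.png

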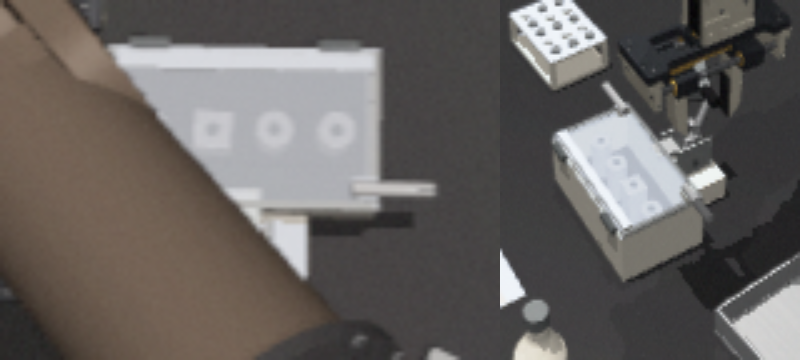

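The claw is off the tongue, and the stem in the scene crop at (697,110) leans towards the robot. Now I'll grip the left stub.

{"name": "carry_out", "arguments": {
  "plan": [
    [0, 0, -5, 0, 5.5],
    [0, 0, -10, 0, 5.5],
    [0, 0, -12.7, 0, 5.5],
    [0, 0, -13.7, 0, 5.5],
    [0, 0, -13.7, 0, 5.5],
    [0, 0, -13.7, 0, 5.5],
    [0, 0, -13.7, 0, 0.6],
    [0, 0, -13.7, 0, 0.6],
    [0, 0, -13.7, 0, 0.6],
    [0, 0, -13.7, 0, 0.6],
    [0, 0, -13.7, 0, 0.6],
    [0, 0, -13.7, 0, 0.6],
    [0, 0, -13.7, 0, 0.6],
    [0, 0, -13.7, 0, 0.6],
    [0, 0, -13.7, 0, 0.6],
    [0, 0, -13.7, 0, 0.6]
  ],
  "squeeze": 15
}}

```text
clock: 9.45
position: [0.5304, 0.1563, 0.1195]
ee_rot: [2.228, 2.214, -0.004]
force: [-3.3, -1.7, 3.0]
width: 0.124
```

Run:
```python
import numpy as np
for t in np.linspace(0,1.75,19)[1:]:
    x=-105*np.cos(t)+12*np.sin(t); z=12*np.cos(t)+105*np.sin(t); print(t.round(2),((x+105)/10).round(2),((z-12)/10).round(2))
```

```text
0.1 0.17 1.01
0.19 0.43 2.01
0.29 0.79 2.97
0.39 1.24 3.89
0.49 1.78 4.77
0.58 2.4 5.59
0.68 3.09 6.34
0.78 3.86 7.02
0.88 4.69 7.63
0.97 5.57 8.15
1.07 6.51 8.58
1.17 7.47 8.93
1.26 8.47 9.17
1.36 9.49 9.32
1.46 10.51 9.37
1.56 11.54 9.32
1.65 12.56 9.17
1.75 13.55 8.92
```

{"name": "carry_out", "arguments": {
  "plan": [
    [0.05, 0, 0.5, 0, 0.6],
    [0.17, 0, 1.0, 0, 0.6],
    [0.43, 0, 2.0, 0, 0.6],
    [0.8, 0, 3.0, 0, 0.6],
    [1.25, 0, 3.9, 0, 0.6],
    [1.8, 0, 4.8, 0, 0.6],
    [2.4, 0, 5.6, 0, 0.6],
    [3.1, 0, 6.35, 0, 0.6],
    [3.85, 0, 7.0, 0, 0.6],
    [3.85, 0, 7.0, 0, 0.6]
  ]
}}

```text
clock: 10.45
position: [0.5676, 0.1565, 0.1918]
ee_rot: [-2.228, -2.214, 0.008]
force: [-14.3, -3.4, 18.2]
width: 0.125
```

{"name": "carry_out", "arguments": {
  "plan": [
    [0.4, 0, 0.35, 0, 0.6],
    [0.8, 0, 0.65, 0, 0.6],
    [1.7, 0, 1.2, 0, 0.6],
    [2.6, 0, 1.65, 0, 0.6],
    [3.6, 0, 2.0, 0, 0.6],
    [4.6, 0, 2.25, 0, 0.6],
    [4.6, 0, 2.25, 0, 0.6]
  ]
}}

```text
clock: 11.15
position: [0.6159, 0.1561, 0.216]
ee_rot: [2.229, 2.212, -0.004]
force: [0.0, -2.5, 5.2]
width: 0.127
```

{"name": "carry_out", "arguments": {
  "plan": [
    [0.5, 0, 0.1, 0, 0.6],
    [1.0, 0, 0.15, 0, 0.6],
    [2.0, 0, 0.2, 0, 0.6],
    [3.0, 0, 0.15, 0, 0.6],
    [4.0, 0, 0, 0, 0.6],
    [5.0, 0, -0.25, 0, 0.6],
    [5.0, 0, -0.25, 0, 0.6],
    [5.0, 0, -0.25, 0, 0.6],
    [5.0, 0, -0.25, 0, 0.6]
  ]
}}

```text
clock: 12.05
position: [0.6664, 0.1559, 0.2136]
ee_rot: [2.229, 2.211, -0.002]
force: [2.7, -1.9, 0.4]
width: 0.124
```

{"name": "carry_out", "arguments": {
  "plan": [
    [0, 0, 0, 0, 3.5],
    [0, 0, 0, 0, 3.5],
    [0, 0, 0, 0, 3.5],
    [0, 0, 0, 0, 3.5],
    [0, 0, 5, 0, 3.5],
    [0, 0, 10, 0, 3.5],
    [-5, -3, 10, -0.15, 3.5],
    [-9, -6, 10, -0.3, 3.5],
    [-13, -8, 10, -0.45, 3.5],
    [-16.6, -10.3, 10, -0.6, 3.5],
    [-16.6, -10.3, 9, -0.75, 3.5],
    [-16.6, -10.3, 9, -0.9, 3.5],
    [-16.6, -10.3, 9, -1.05, 3.5],
    [-16.6, -10.3, 9, -1.2, 3.5],
    [-16.6, -10.3, 9, -1.35, 3.5],
    [-16.6, -10.3, 9, -1.5, 3.5],
    [-16.6, -10.3, 9, -1.57, 3.5],
    [-16.6, -10.3, 9, -1.57, 3.5],
    [-16.6, -10.3, 9, -1.57, 3.5]
  ]
}}

```text
clock: 13.95
position: [0.5002, 0.0532, 0.3037]
ee_rot: [3.141, -0.007, -0.004]
force: [-0.0, 0.1, -1.1]
width: 0.382
```

Run:
```python
from h import *
s=arm.observe(); print(s["position"],s["ee_rot"],s["width"])
im,d,K,W=grab("wrist","pics/w2.png"); P=cloud(d,K,W)
q=P.reshape(-1,3); m=(abs(q[:,2]-.054)<.006)&(abs(q[:,0]-.576)<.03)&(abs(q[:,1]-.032)<.09)
t=(m.reshape(d.shape)*255).astype(np.uint8)
n,l,st,c=cv2.connectedComponentsWithStats(t)
for k in range(1,n):
    if st[k,4]>60:
        p=P[l==k]; r=cv2.minAreaRect((p[:,:2]*1000).astype(np.float32)); print(c[k].round(0),st[k,4],np.round(r[0],1),np.round(r[1],1),round(r[2],1),p[:,2].mean().round(4), "fill",round(len(p)/st[k,2]/st[k,3],2))
p=q[(q[:,2]>.1)&(q[:,0]>.6)&(q[:,0]<.75)&(abs(q[:,1]-.03)<.1)]; print("lid",len(p)); 
for z in(.1,.12,.14,.16,.18):
    e=p[abs(p[:,2]-z)<.01]; print(z,len(e),np.median(e[:,0]) if len(e) else 0)
```

```text
[0.50024963 0.05318274 0.30367516] [ 3.14095732 -0.00709321 -0.00439821] 0.3815371116278463
[235. 122.] 539 [575.3 101. ] [26.9 25.9] 89.7 0.053 fill 0.8
[278. 122.] 693 [575.   54.2] [27.9 27.9] 86.0 0.053 fill 0.92
[320. 121.] 537 [575.9   8.3] [27.2 25.9] 89.8 0.0531 fill 0.79
[363. 121.] 550 [575.7 -37.7] [27.7 25.9] 89.7 0.0529 fill 0.78
lid 10833
0.1 1252 0.6440834997735587
0.12 3000 0.6469986601406846
0.14 3915 0.6507887274120041
0.16 2666 0.6536140048188606
0.18 0 0
```

View pics/w2.png

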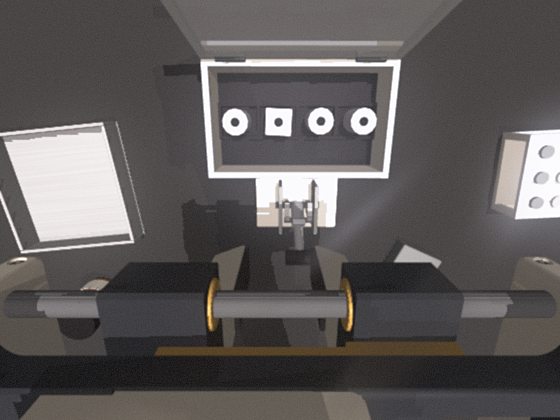

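The lid is open at about 1.73 rad and the bat leans to the robot, at (298,230). The square insert at (278,122) is at (0.575, 0.054). The wrist camera would sit close to the open lid's tongue, so I'll check joint room for a half turn before going in.

Run:
```python
from h import *
print(arm.observe()["joints"].round(2))
im,d,K,W=load("wrist"); g=cv2.resize(im[100:145,255:300],None,fx=8,fy=8,interpolation=cv2.INTER_CUBIC)
c,_=cv2.findContours(((g.min(2)>150)*255).astype(np.uint8),0,1); c=max(c,key=cv2.contourArea); print(cv2.minAreaRect(c))
P=cloud(d,K,W); e=P[100:145,255:300];
```

```text
[ 0.15  0.27 -0.45  1.82  0.13  1.09 -1.92]
((188.0049285888672, 175.90087890625), (217.66934204101562, 224.46841430664062), 2.844655752182007)
```

{"name": "carry_out", "arguments": {
  "plan": [
    [0, 0, 2, -0.15, 3.2],
    [0, 0, 2, -0.3, 3.2],
    [0, 0, 2, -0.45, 3.2],
    [0, 0, 2, -0.6, 3.2],
    [0, 0, 2, -0.6, 3.2]
  ]
}}

```text
clock: 14.5
position: [0.5002, 0.0531, 0.3237]
ee_rot: [-2.998, 0.937, 0.005]
force: [-0.8, 0.7, 0.4]
width: 0.351
```

Run:
```python
from h import *
s=arm.observe();print(s["joints"].round(2),s["ee_rot"],s["position"])
```

```text
[ 0.08  0.24 -0.35  1.79  0.09  1.13 -2.48] [-2.99834891  0.93717193  0.00454358] [0.50021713 0.05311323 0.32366796]
```

{"name": "carry_out", "arguments": {
  "plan": [
    [1, 0, 0, 0.15, 3.2],
    [1, 0, 0, 0.3, 3.2],
    [2, 0, 0, 0.45, 3.2],
    [2, 0, 0, 0.6, 3.2],
    [3, 0, 0, 0.75, 3.2],
    [3, 0, 0, 0.9, 3.2],
    [4, 0, 0, 1.05, 3.2],
    [4, 0, 0, 1.2, 3.2],
    [5, 0, 0, 1.35, 3.2],
    [5, 0, 0, 1.5, 3.2],
    [5, 0, 0, 1.65, 3.2],
    [5, 0, 0, 1.8, 3.2],
    [5, 0, 0, 1.95, 3.2],
    [5, 0, 0, 2.1, 3.2],
    [5, 0, 0, 2.2, 3.2],
    [5, 0, 0, 2.2, 3.2]
  ]
}}

```text
clock: 16.1
position: [0.5502, 0.0529, 0.3236]
ee_rot: [2.187, 2.253, -0.002]
force: [0.1, -0.4, -0.2]
width: 0.347
```

{"name": "carry_out", "arguments": {
  "plan": [
    [1, 0, 0, 0.15, 3.2],
    [1, 0, 0, 0.3, 3.2],
    [2, 0, 0, 0.45, 3.2],
    [2.5, 0, 0, 0.6, 3.2],
    [2.5, 0, 0, 0.75, 3.2],
    [2.5, 0, 0, 0.9, 3.2],
    [2.5, 0, 0, 1.05, 3.2],
    [2.5, 0, 0, 1.2, 3.2],
    [2.5, 0, 0, 1.35, 3.2],
    [2.5, 0, 0, 1.49, 3.2],
    [2.5, 0, 0, 1.49, 3.2],
    [2.5, 0, 0, 1.49, 3.2],
    [2.5, 0, 0, 1.49, 3.2],
    [2.5, 0, 0, 1.49, 3.2]
  ]
}}

```text
clock: 17.5
position: [0.5752, 0.053, 0.3237]
ee_rot: [0.083, 3.138, 0.0]
force: [-0.5, -0.3, -0.0]
width: 0.347
```

{"name": "carry_out", "arguments": {
  "plan": [
    [0, 0.1, -5, 0, 3.2],
    [0, 0.1, -10, 0, 3.2],
    [0, 0.1, -15, 0, 3.2],
    [0, 0.1, -18, 0, 3.2],
    [0, 0.1, -19.4, 0, 3.2],
    [0, 0.1, -19.4, 0, 3.2],
    [0, 0.1, -19.4, 0, 3.2]
  ]
}}

```text
clock: 18.2
position: [0.5761, 0.0546, 0.1312]
ee_rot: [0.084, 3.136, 0.001]
force: [-0.2, 0.6, 0.8]
width: 0.348
```

Run:
```python
from h import *
s=arm.observe();print(s["position"],s["force"],s["width"])
grab("wrist","pics/w3.png")
```

```text
[0.57605126 0.0545612  0.1311761 ] [-0.22144216  0.64870133  0.75403607] 0.34798376177461793
```

View pics/w3.png

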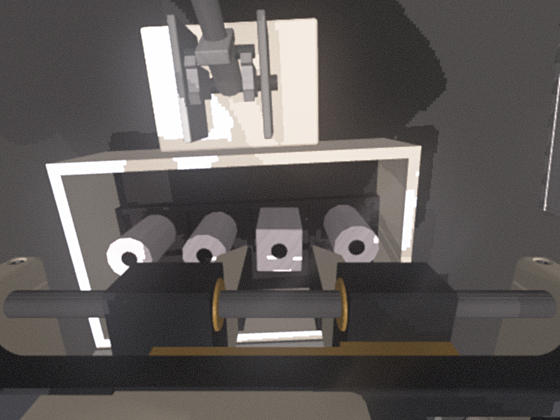

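The view shows the square insert at (279,250), centred between the fingers at (240,255) and (320,255), with neighbours at (204,255) and (356,245) clear. I'll descend and grip.

{"name": "carry_out", "arguments": {
  "plan": [
    [0, 0, -1.1, 0, 3.2],
    [0, 0, -1.7, 0, 3.2],
    [0, 0, -2.2, 0, 3.2],
    [0, 0, -2.2, 0, 3.2],
    [0, 0, -2.2, 0, 2],
    [0, 0, -2.2, 0, 2],
    [0, 0, -2.2, 0, 2],
    [0, 0, -2.2, 0, 2],
    [0, 0, -2.2, 0, 2],
    [0, 0, -2.2, 0, 2]
  ],
  "squeeze": 20
}}

```text
clock: 19.25
position: [0.5763, 0.0546, 0.1097]
ee_rot: [0.084, 3.135, 0.001]
force: [-0.5, -0.3, -0.3]
width: 0.303
```

{"name": "carry_out", "arguments": {
  "plan": [
    [0, 0, 1, 0, 2],
    [0, 0, 3, 0, 2],
    [0, 0, 6, 0, 2],
    [0, 0, 9.5, 0, 2],
    [0, 0, 13, 0, 2],
    [0, 0, 15, 0, 2],
    [-1, 3, 15, 0, 2],
    [-2, 6, 15, 0, 2],
    [-3, 9.5, 15, 0, 2],
    [-4, 13, 15, 0, 2],
    [-5, 16.5, 15, 0, 2],
    [-6, 20, 15, 0, 2],
    [-7, 23, 15, 0, 2],
    [-8, 25.5, 15, 0, 2],
    [-8.2, 26.2, 15, 0, 2],
    [-8.2, 26.2, 15, 0, 2],
    [-8.2, 26.2, 15, 0, 2]
  ]
}}

```text
clock: 20.95
position: [0.4949, 0.3155, 0.2597]
ee_rot: [0.085, 3.135, -0.0]
force: [0.3, -0.2, -2.0]
width: 0.308
```

Run:
```python
from h import *
s=arm.observe();print(s["position"],s["force"],s["width"])
im,d,K,W=grab("wrist","pics/w4.png"); P=cloud(d,K,W).reshape(-1,3)
q=P[(abs(P[:,0]-.494)<.11)&(abs(P[:,1]-.317)<.11)]
r=q[(q[:,2]>.028)&(q[:,2]<.042)]; print("rim",np.percentile(r,[1,99],axis=0).round(3)); f=q[(q[:,2]<.015)&(q[:,2]>-.01)]; print(np.median(f,0))
```

```text
[0.49493395 0.31550069 0.25974408] [ 0.33882758 -0.16188818 -1.99462564] 0.30785398786437107
rim [[0.414 0.242 0.028]
 [0.563 0.401 0.036]]
[0.46452853 0.31968792 0.00144733]
```

View pics/w4.png

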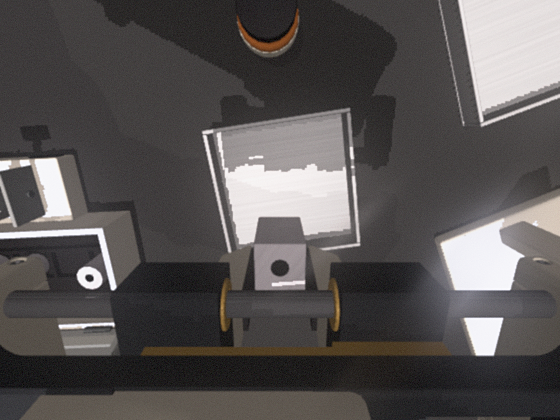

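The insert is held at (280,265), and the tray rim at (205–358,110–245) lies below. I'll lower it gently.

{"name": "carry_out", "arguments": {
  "plan": [
    [-0.3, 0.4, -4, 0, 2],
    [-0.3, 0.4, -8, 0, 2],
    [-0.3, 0.4, -11.5, 0, 2],
    [-0.3, 0.4, -13.5, 0, 2],
    [-0.3, 0.4, -14.5, 0, 2],
    [-0.3, 0.4, -14.9, 0, 2],
    [-0.3, 0.4, -15.1, 0, 2],
    [-0.3, 0.4, -15.2, 0, 2],
    [-0.3, 0.4, -15.3, 0, 2],
    [-0.3, 0.4, -15.3, 0, 2],
    [-0.3, 0.4, -15.3, 0, 2]
  ]
}}

```text
clock: 22.1
position: [0.4923, 0.3192, 0.107]
ee_rot: [0.087, 3.134, 0.0]
force: [0.6, 0.7, -0.3]
width: 0.304
```

{"name": "carry_out", "arguments": {
  "plan": [
    [0, 0, -0.1, 0, 2],
    [0, 0, -0.2, 0, 2],
    [0, 0, -0.25, 0, 2],
    [0, 0, -0.25, 0, 2]
  ]
}}

```text
clock: 22.5
position: [0.4925, 0.3194, 0.1054]
ee_rot: [0.087, 3.133, -0.0]
force: [-0.1, -2.7, 9.0]
width: 0.302
```

Contact at 9 N. I'll release and retreat straight up.

{"name": "carry_out", "arguments": {
  "plan": [
    [0, 0, 0, 0, 2.9],
    [0, 0, 0, 0, 3.4],
    [0, 0, 0, 0, 4],
    [0, 0, 0, 0, 4],
    [0, 0, 0, 0, 4],
    [0, 0, 0, 0, 4],
    [0, 0, 2, 0, 4],
    [0, 0, 6, 0, 4],
    [0, 0, 10, 0, 4],
    [0, 0, 15, 0, 4],
    [0, 0, 19, 0, 4],
    [-5, 5, 19, 0, 4],
    [-10, 10, 19, 0, 4],
    [-10, 10, 19, 0, 4],
    [-10, 10, 19, 0, 4]
  ]
}}

```text
clock: 24.0
position: [0.3864, 0.4239, 0.2966]
ee_rot: [0.071, 3.135, 0.005]
force: [0.1, 0.3, 0.3]
width: 0.438
```

Run:
```python
from h import *
s=arm.observe();print(s["position"],s["force"],s["width"],s["clock"])
im,d,K,W=grab("top"); im2,d2,K2,W2=grab("scene")
cv2.imwrite("pics/end.png",np.hstack([cv2.resize(im[130:260,130:350],(440,400)),cv2.resize(im2[150:310,200:380],(360,400))])[:,:,::-1])
P=cloud(d2,K2,W2).reshape(-1,3)
q=P[(abs(P[:,0]-.492)<.05)&(abs(P[:,1]-.319)<.05)&(P[:,2]>.02)&(P[:,2]<.09)]; print("insert",len(q),np.percentile(q,[2,98],axis=0).round(3).tolist())
P=cloud(d,K,W).reshape(-1,3)
q=P[(abs(P[:,0]-.44)<.03)&(abs(P[:,1]-.032)<.02)&(P[:,2]>.09)&(P[:,2]<.14)]; print("head",len(q),q.mean(0) if len(q) else 0)
q=P[(P[:,0]>.6)&(P[:,0]<.72)&(abs(P[:,1]-.032)<.09)&(P[:,2]>.1)&(P[:,2]<.2)]; print("lid",len(q),np.percentile(q,[2,50,98],axis=0).round(3).tolist() if len(q) else 0)
```

```text
[0.38641114 0.4238956  0.29663944] [0.11180598 0.33362219 0.34085374] 0.4380240327092698 24.0
insert 144 [[0.479, 0.307, 0.023], [0.507, 0.336, 0.051]]
head 63 [0.44328032 0.03265985 0.11326824]
lid 899 [[0.643, -0.055, 0.102], [0.653, 0.032, 0.15], [0.665, 0.119, 0.19]]
```

View pics/end.png

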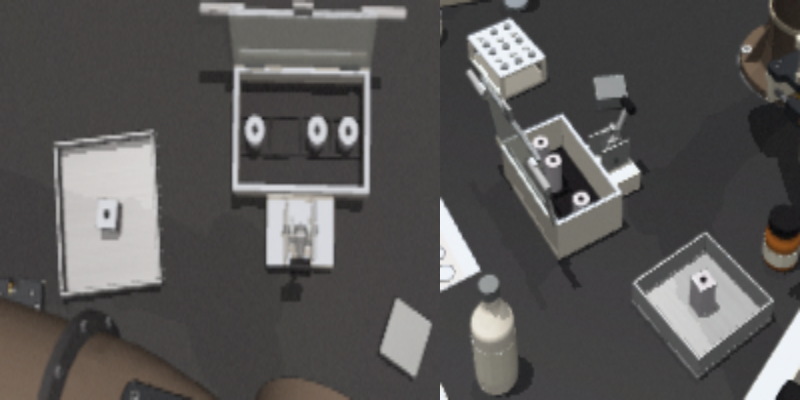

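The final view shows the insert upright in the tray at (107,215). The three rounds are in their nests, the lid is open, and the bat is home on the robot side at (300,265).

```bash
python3 -c "
from cell import arm
print(arm.sign_off())"
```

```text
the job is handed in; nothing more can be done
None
```

I finished the task and handed it in at about 24 s of the 64 s allowed; sign-off gives no verdict, so the result below is from my own last checks.

I pulled the bat out, flipped it to the robot side and let it drop home. I then swung the lid open by its left stub, lifted the square insert out of the second nest from the left, and set it down in the tray nearest the base.

- **Toggle:** the bat head was at x = 0.443 m, z ≈ 0.113 m. That matches the bat being home on the unlocked side.
- **Lid:** about 1.73 rad when measured after I let go of the stub, and still open in the last images.
- **Square insert:** upright, top at about 51 mm, near the centre of the tray. It was set down with 9 N of contact.
- **Round inserts:** all three are standing in their nests by eye in the last images. I did not re-measure how far they had moved.
- **Bystanders:** the rack and jar look unmoved in the last views. The beaker, dishes and timer were not checked at the end.
- **Robot:** clear of everything, with wrist force near zero.

One thing disagreed along the way. Midway through opening the lid my planned arc was about 2 mm off, and the wrist felt about 23 N. I corrected the path from the measured pose and the force dropped. No check failed.

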